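Mount the tool rest on the lathe bed and throw its cam lock

TASK

Fit the tool rest to the small green lathe bed: lower the keyhole in its foot plate over the headed brass stud so that the plate lies flat between the steel strips, then slide it away from the cam lever, fully home, so that the stud's head locks it. Then flip the red-handled cam lever over its high point until it snaps closed, let go of everything, and leave the other things on the bench where they stand.

Things in the scene. Friction and masses are not known exactly. Their poses are not given: they have to be found in the camera images.
- bed: Short green cast lathe bed, fixed: 110 (x) x 250 (y, -120 to +130) x 30 mm high. Origin on the bench under the stud; y runs along the bed to the cam lever, x across, z up. On its top (z=30): two steel strips along y, 6 mm high, 72 mm apart inside, y -110 to +25, between which the rest's foot plate lies; two grey cheeks, 46 mm wide over all, y 52 to 88, top z=76.
- stud_top (a point): Top centre of the upright brass stud, 45.5 mm above the bench, at x=0, y=0 of the bed. Shank 8 mm diameter, head 18 mm diameter, 5 mm thick; 10.5 mm of shank is free below the head. Axes as the bed's. The rest slides home in -y of the bed; its only stop is the stud.
- cam_pivot (a point): Hinge of the cam lever between the cheeks, at y=66, z=64 mm of the bed; axis along the bed's x. A steel nose on the hub: with the lever open it stands up and clears the plate being lowered by 5 mm; closed, it has dropped about 2 mm behind the +y edge of the plate if that is home; else it fouls the plate.
- cam_lever (a joint): Angle, rad: 0 open (handle slopes 48 degrees up, to the bed's +y), 1.78 closed (past upright, leaning 60 degrees to -y). Turns in the bed's y-z plane, handle going up and over to -y. A spring drives it away from its high point at 0.89 (handle just past upright): 0.45 N m at the stops, none at the high point. About 7 N level at the handle starts it (rising with its arc avoids jamming); past 0.89 it snaps shut.
- lever_knob (a point): Centre of the round end of the lever's red handle, 90 mm from the hinge; the handle is 24 mm in diameter over its last 34 mm, the arm below it 12 x 8 mm. Open: 131 mm above the bench at y=126 mm of the bed; upright: 154 mm high; closed: 109 mm high at y=-12 mm. Can be pushed over with closed fingers.
- rest_grip (a point): Loose tool rest (0.3 to 0.5 kg): centre of its steel top bar, 16 (x) x 50 (y) x 20 mm high, 62 mm above the underside; take it across x. Own axes: y along the foot plate to its keyhole end, z up. Below: 18 mm post with a 28 mm collar, on an aluminium plate 60 x 121 x 8 mm that reaches 43 mm in -y and 78 mm in +y of this point. On the bed its y lies along the bed's y.
- rest_hole (a point): Centre of the keyhole's wide part at the plate's underside: 40 mm in +y of rest_grip, 62 mm below it. Hole 27 mm square, slot-side corners tapered; the slot, 12 mm wide, runs on from it in +y. With the slot's end against the shank (home) the hole's centre is at y=-24 mm of the bed and the underside 30 mm above the bench.
- glue_mid (a point): Bystander: middle of a yellow glue bottle, 56 mm diameter, 170 mm high, upright.
- tin_mid (a point): Bystander: middle of a steel can with a paper label, 66 mm diameter, 80 mm high, upright.
- blank_mid (a point): Bystander: middle of a light wood blank 30 x 140 x 30 mm, lying beside the bed on its -x side.
- billet_mid (a point): Bystander: middle of a darker wood block 45 x 45 mm, 150 mm high, standing beyond the lever's end of the bed.
- tray_mid (a point): Bystander: middle of an open blue tray 85 x 120 x 30 mm, beside the bed on its +x side.
- mug_mid (a point): Bystander: middle of a white mug, 76 mm diameter, 85 mm high, handle on its +y side.
There are look-alikes about, which are no part of the job. What is shaped like the part that bears rest_grip but purple is not meant.

How it is judged:
On the way, in this order (a step that is already met when the one before it is completed fails the run):
1. the foot plate lies flat on the bed with the stud's head up through the keyhole, the lever still open (z of rest_hole in the frame of bed between 0.026 and 0.034 m and angle between rest_grip's own z axis and vertical below 0.06 rad and x of rest_hole in the frame of bed between -0.006 and 0.006 m and y of rest_grip in the frame of bed below -0.03 m and value of joint cam_lever below 0.3 rad and y of rest_hole in the frame of bed between -0.012 and 0.006 m), for 0.05 s.
2. the rest is slid home behind the stud's head, the lever still open (z of rest_hole in the frame of bed between 0.026 and 0.034 m and angle between rest_grip's own z axis and vertical below 0.06 rad and x of rest_hole in the frame of bed between -0.006 and 0.006 m and y of rest_grip in the frame of bed below -0.03 m and y of rest_hole in the frame of bed between -0.029 and -0.019 m and value of joint cam_lever below 0.3 rad), for 0.2 s.
3. the cam lever is snapped closed with the rest home (z of rest_hole in the frame of bed between 0.026 and 0.034 m and angle between rest_grip's own z axis and vertical below 0.06 rad and x of rest_hole in the frame of bed between -0.006 and 0.006 m and y of rest_grip in the frame of bed below -0.03 m and y of rest_hole in the frame of bed between -0.029 and -0.019 m and value of joint cam_lever above 1.68 rad), for 0.2 s.
At the end, for the whole second after the job is handed in: The rest lies flat on the bed (underside 26 to 34 mm above the bench, tilt under 0.06 rad) with the stud in the slot (hole centre within 6 mm of the bed's centre line, 19 to 29 mm past the stud); the cam lever beyond 1.68 rad; no bystander more than 30 mm from its start (all of step 3 and distance of each of glue_mid, tin_mid, blank_mid, billet_mid, tray_mid, mug_mid from where it was at the start of the episode below 0.03 m); the robot touches nothing.
It fails at once if a bystander is shifted or tipped by more than 30 mm (distance of any of glue_mid, tin_mid, blank_mid, billet_mid, tray_mid, mug_mid from where it was at the start of the episode above 0.03 m).
It also fails if it takes over 58 s, if anything falls off the work surface, if the arm or the gripper's body presses on something with over 40 N, if the wrist force passes 120 N, or if a joint passes its speed limit or range.

ROBOT

A 6-joint arm with a two-finger parallel gripper is mounted at the origin on the work surface. World frame = base frame: x ahead of the robot, y to its left, z up, the work surface at z = 0. Lengths are in m, angles in rad, forces in N, time in s.
With the tool pointing down it reaches from about 0.425 to 0.95 m from the base axis. Payload 14.7 kg.
Tool frame: the origin (TCP) lies midway between the tips of the shut fingers; the grasp point (between the pads) lies 19 mm behind it; z points along the fingers, y is the line along which they close (so a half turn about z gives the same grasp; the last joint's range is limited). The gripper opens to 85 mm and grips with 20 to 120 N. Pads are 22 mm wide; open, the fingers measure 114 mm over their backs; the gripper's body (76 mm by 85 mm) begins 54 mm behind the grasp point. The pads swing forward as they close: fully open they stand 13 mm farther back than shut.
Start: joints at [1.059, 0.48, 1.596, -0, 1.065, -0.047], TCP at [0.291, 0.581, 0.231] pointing down, gripper open.
Joint ranges: [-2.75, 2.75], [-0.82, 2.05], [0.23, 2.67], [-1.56, 4.7], [0.09, 2.69], [-2.92, 2.92]. Speed limits (rad/s): [1.89, 1.89, 2.39, 3.01, 3.01, 3.01].

INTERFACE

Orientations are given as a rotation vector (axis times angle).
In Python, from plant import sensors, camera, camera_model, job gives the robot as it stands.
- The arm moves only by the tool apply_moves, never from a script. Its argument "series" is a list that holds one entry, the list of rows, each a list of 6 numbers: the shift along the tool's x, y, z scaled (see below), then the turn, a rotation vector about the tool's x, y, z scaled (see below). In form: [[[x, y, z, ax, ay, az], ...]]. A call has 1 to 20 rows; each row shifts and turns the commanded pose from where the row before left it, along the tool's axes as they then stand; what a row does not reach is not made up. The controller multiplies each number of a shift by 4 cm and each number of a turn by 4 degrees. A row lasts 1/12 s, in which the tool goes at most 41.7 mm and 7.16 degrees, less where a joint would pass 70% of its speed; a pose out of reach is approached as far as the arm can. A call with a number of a shift or a turn outside -1 to 1 is refused whole. A call with a gripper value outside its range is refused whole. "hand" is the opening, from 0 (shut) to 1 (fully open), set as the call begins (left out, the last holds). The fingers move at their own pace and stop on an object; the grip force is fixed at half the most. Time passes only in rows, so rows that do not move let the fingers close. It gives the time, the measured TCP pose, the force, the opening and the grip force at its end, in the units of the state.
- sensors.get_state(): the state, without advancing time (a new reading comes with each control period).
- camera(name): name is "scene" or "top" or "wrist"; returns the picture (384x512x3 uint8, blue, green, red); there is no depth.
- camera_model(name): a dict with "camera_matrix" (3x3 intrinsics, pixels), "cam_to_world" (4x4, takes a point from camera to world coordinates); the wrist camera has in their place "tool_from_camera" (4x4, takes a point from camera to tool coordinates, whose origin is the TCP and whose axes are the flange's). Camera axes: x right, y down, z forward; pixel columns grow to the right and rows downward; lengths in m; the calibration is good to about 2 mm. A picture is of the moment at which its call begins: read the wrist's pose just before it. camera_model takes no time and is no camera call.
- job.job_done(): hands the job in; it is judged then, once.
The state is a dict: "t": time; "joint_pos": joint angles; "dq": joint speeds; "joint_torque": joint torques, N m; "position": TCP position; "orientation": TCP orientation; "ft_force": force on the tool from outside, world axes, zero at the start; "ft_torque": the same for the moment, N m; "width": opening from 0.0 (shut) to 1.0 (fully open); "gripper_force": force on a finger pad.
Only numpy, scipy, OpenCV 4.12 (cv2) and the standard library are available. Lean on these libraries where they do the work, as an engineer would, in place of code of your own. Each camera call takes 0.05 s, during which the arm holds its last target. There are 200 camera calls.

## Working session

There is one attempt and no reset: what is moved stays moved. The work goes in short steps, Python scripts to look and compute and a tool call to move; the robot and the scene stay as the last step left them, time stands still between calls to the robot, and variables do not carry over. Pictures are saved under pics/ and viewed, at most 10 in all, crops included, and the job is handed in when it is done.

Besides the shell and the picture viewer there is one more tool, called by a JSON object that holds its "name" and its "arguments", one argument or row to a line. apply_moves: Moves the arm, as the interface text tells. Shifts and turns lie within -1 to 1; 1 stands for 4 cm of shift or 4 degrees of turn. Its arguments: {"type":"object","properties":{"series":{"type":"array","items":{"type":"array","items":{"type":"array","items":{"type":"number","minimum":-1,"maximum":1}}}},"hand":{"type":"number"}},"required":["series"]}

```bash
mkdir -p pics
python3 - <<'E'
from plant import sensors,camera,camera_model
import cv2,numpy as np
np.set_printoptions(precision=4,suppress=True)
s=sensors.get_state();print({k:np.round(v,3) for k,v in s.items()})
for n in("scene","top"):
    cv2.imwrite(f"pics/{n}0.png",camera(n));m=camera_model(n);print(m)
print(camera_model("wrist"))
E
```

```text
{'t': np.float64(0.0), 'joint_pos': array([ 1.059,  0.481,  1.597, -0.   ,  1.065, -0.047]), 'dq': array([ 0.   , -0.002,  0.   , -0.   ,  0.002, -0.001]), 'joint_torque': array([  0.001, -95.063, -43.019,   0.   ,   0.012,   0.   ]), 'position': array([0.291, 0.581, 0.231]), 'orientation': array([-0.724, -3.057,  0.002]), 'ft_force': array([0.216, 0.325, 0.706]), 'ft_torque': array([-0.019,  0.025,  0.012]), 'gripper_force': np.float64(0.0), 'width': np.float64(1.0)}
{'camera_matrix': array([[362.8726,   0.    , 251.9924],
       [  0.    , 362.8726, 192.8107],
       [  0.    ,   0.    ,   1.    ]]), 'cam_to_world': array([[ 0.5612,  0.6588, -0.5011,  1.0238],
       [ 0.8277, -0.4446,  0.3425, -0.4179],
       [ 0.0028, -0.6069, -0.7948,  0.9838],
       [ 0.    ,  0.    ,  0.    ,  1.    ]])}
{'camera_matrix': array([[391.7023,   0.    , 258.152 ],
       [  0.    , 391.7023, 186.3916],
       [  0.    ,   0.    ,   1.    ]]), 'cam_to_world': array([[ 0.1061, -0.9695,  0.2209,  0.2267],
       [-0.9943, -0.1047,  0.018 , -0.0395],
       [ 0.0057, -0.2215, -0.9751,  1.2517],
       [ 0.    ,  0.    ,  0.    ,  1.    ]])}
{'camera_matrix': array([[321.1337,   0.    , 254.9362],
       [  0.    , 321.1337, 189.6572],
       [  0.    ,   0.    ,   1.    ]]), 'tool_from_camera': array([[ 0.0001, -0.9554, -0.2953,  0.0752],
       [ 1.    , -0.    ,  0.0004, -0.0003],
       [-0.0004, -0.2953,  0.9554, -0.1426],
       [ 0.    ,  0.    ,  0.    ,  1.    ]])}
```

View pics/top0.png

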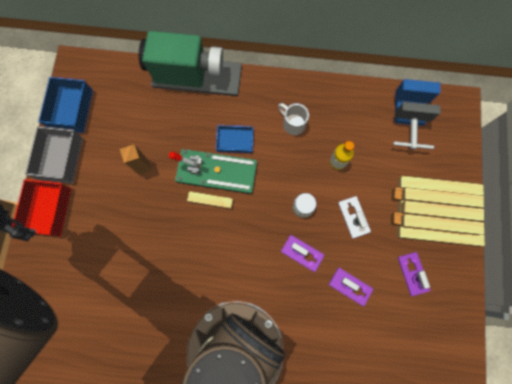

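View pics/scene0.png

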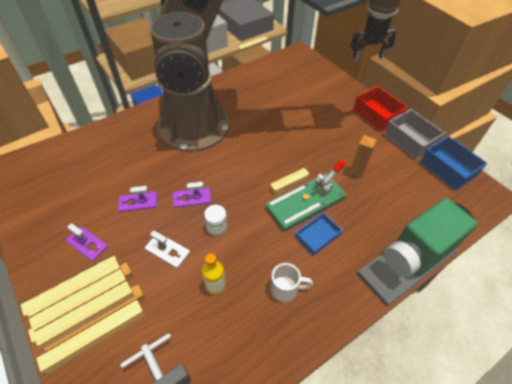

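The rest candidates in the top view are the grey-white one at (354,216) and the purple ones at (302,252), (351,286) and (414,273). The grey-white one fits, since its plate is aluminium and purple is excluded. The bed is at (217,171), with its lever end at (175,156). I'll confirm with an enlarged crop.

Run:
```python
import cv2,numpy as np
t=cv2.imread("pics/top0.png")
a=cv2.resize(t[185:245,325:385],None,fx=6.5,fy=6.5,interpolation=cv2.INTER_CUBIC)
b=cv2.resize(t[140:200,170:264],None,fx=6.5,fy=6.5,interpolation=cv2.INTER_CUBIC)[:, :]
s=cv2.imread("pics/scene0.png")
a=cv2.resize(a,(300,300));b=cv2.resize(b,(470,300))
c=cv2.resize(s[225:270,140:195],(366,300),interpolation=cv2.INTER_CUBIC);d=cv2.resize(s[155:230,260:355],(380,300),interpolation=cv2.INTER_CUBIC)
o=np.vstack([np.hstack([a,b]),np.hstack([c,d,np.zeros((300,24,3),np.uint8)])])
cv2.imwrite("pics/crop1.png",o)
```

```text
(no output)
```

View pics/crop1.png

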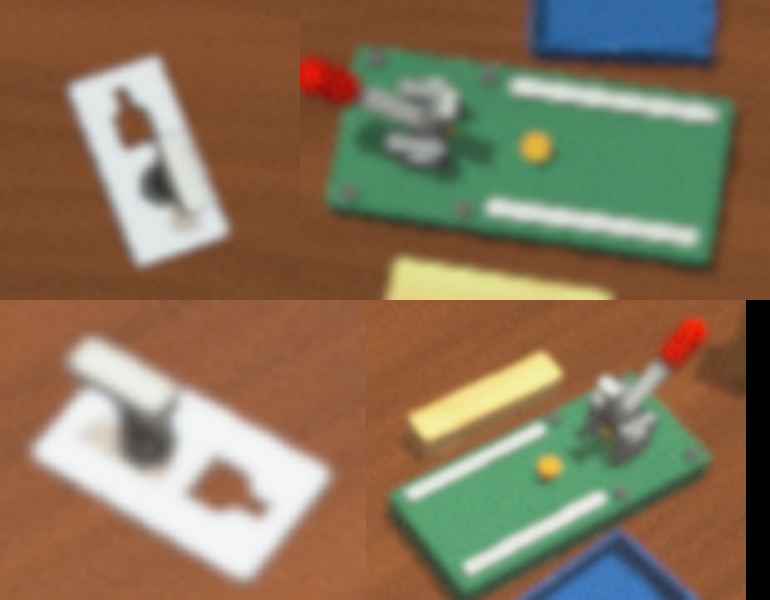

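The crop confirms it: the bare aluminium rest's plate has corners at about (339,202), (357,196), (371,232) and (353,239) in the top view, with the keyhole end up-left. The brass stud is at (217,169), and the lever is open to the left.

```bash
cat > h.py <<'E'
import numpy as np,cv2
from plant import sensors,camera,camera_model
from scipy.optimize import least_squares
from scipy.spatial.transform import Rotation as R
np.set_printoptions(precision=4,suppress=True)
def cam(n,st=None):
    m=camera_model(n)
    if n!="wrist": return m["camera_matrix"],m["cam_to_world"]
    T=np.eye(4);T[:3,:3]=R.from_rotvec(st["orientation"]).as_matrix();T[:3,3]=st["position"]
    return m["camera_matrix"],T@m["tool_from_camera"]
def proj(c,P):
    K,T=c;p=(np.asarray(P)-T[:3,3])@T[:3,:3];q=p@K.T
    return q[:,:2]/q[:,2:]
def ray(c,uv,z):
    K,T=c;d=T[:3,:3]@np.linalg.solve(K,[*uv,1]);o=T[:3,3]
    return o+d*(z-o[2])/d[2]
def body(p,L):  # p=x,y,yaw ; L local points
    c,s=np.cos(p[2]),np.sin(p[2]);L=np.asarray(L,float)
    return np.c_[p[0]+c*L[:,0]-s*L[:,1],p[1]+s*L[:,0]+c*L[:,1],L[:,2]]
def fit(obs,p0): # obs: list of (cam,local pts,uv)
    f=lambda p:np.concatenate([(proj(c,body(p,L))-np.asarray(U)).ravel() for c,L,U in obs])
    r=least_squares(f,p0);return r.x,f(r.x).reshape(-1,2)
E
cat > m1.py <<'E'
from h import *
t,s=cam("top"),cam("scene")
A=lambda x,y:(325+x/5,185+y/5); B=lambda x,y:(170+(x-300)/5,140+y/5)
C=lambda x,y:(140+x/6.655,225+(y-300)/6.667); D=lambda x,y:(260+(x-366)/4,155+(y-300)/4)
# rest: origin rest_grip; corners
U=np.array([A(68,85),A(158,55),A(230,233),A(138,268)])
for u in U: print(ray(t,u,.008))
z=.008
L=[(-.03,.078,z),(.03,.078,z),(.03,-.043,z),(-.03,-.043,z)]
Lb=[(0,-.025,.072),(0,.025,.072)]
p,r=fit([(t,L,U),(s,[L[0],L[1],L[3]][0:0] or [L[1],L[0],L[2]],[C(248,583),C(330,470),C(30,450)])],[.5,-.3,0])
print("rest",p,r)
for yaw in (0,1.5,3,-1.5):
    p,r=fit([(t,L,U)],[.5,-.3,yaw]);print("rest top",p,np.abs(r).max())
print("bar mid top",ray(t,A(183,170),.072),"scene",ray(s,C(122,372),.072))
# bed
st=ray(t,B(535,147),.0455);print("stud",st,ray(s,D(549,466),.0455))
for q in [(510,87),(718,115),(490,207),(697,238)]: print(ray(t,B(*q),.036))
for q in [(545,430),(410,493),(603,497),(468,570)]: print(ray(s,D(*q),.036))
print("knob",ray(t,B(312,75),.131),ray(s,D(695,330),.131))
for n,uv,h in [("glue",(341,160),.08),("tin",(305,203),.08),("billet",(129,153),.15),("mug",(295,118),.085),("blank",(210,200),.03),("tray",(235,139),.03)]: print(n,ray(t,uv,h))
E
python3 m1.py
```

```text
[ 0.4849 -0.2804  0.008 ]
[ 0.5109 -0.3373  0.008 ]
[ 0.4004 -0.3887  0.008 ]
[ 0.3721 -0.3316  0.008 ]
rest [ 0.4267 -0.3402 -1.1279] [[-0.2365  0.1523]
 [-1.0665  0.1563]
 [-0.9318 -0.1887]
 [ 0.0061 -0.9378]
 [-0.9947 -0.6671]
 [-1.0345  0.5302]
 [-0.124   0.6193]]
rest top [ 0.4262 -0.3418 -1.1366] 0.7439251471185457
rest top [ 0.4262 -0.3418 -1.1366] 0.7439250230610241
rest top [ 0.4262 -0.3418  5.1466] 0.7439252276986679
rest top [ 0.4262 -0.3418 -1.1366] 0.7439253138919639
bar mid top [ 0.4267 -0.3407  0.072 ] scene [ 0.4269 -0.3378  0.072 ]
stud [0.5411 0.1191 0.0455] [0.5418 0.122  0.0455]
[0.5817 0.1416 0.036 ]
[0.5775 0.0058 0.036 ]
[0.5011 0.1438 0.036 ]
[0.4952 0.0102 0.036 ]
[0.506  0.1484 0.036 ]
[0.4954 0.0175 0.036 ]
[0.5854 0.1436 0.036 ]
[0.5799 0.0116 0.036 ]
knob [0.5486 0.2459 0.131 ] [0.546  0.2538 0.131 ]
glue [ 0.6038 -0.2658  0.08  ]
tin [ 0.4559 -0.1649  0.08  ]
billet [0.5355 0.3685 0.15  ]
mug [ 0.7255 -0.1108  0.085 ]
blank [0.443  0.1302 0.03  ]
tray [0.6541 0.0757 0.03  ]
```

```bash
cat >> h.py <<'E'
def plan(pos,a,N,st=None): # constant row that brings tool-down pose to pos, tool-x angle a
    st=st or sensors.get_state();R0=R.from_rotvec(st["orientation"]);p0=np.array(st["position"])
    Rt=R.from_matrix(np.array([[np.cos(a),np.sin(a),0],[np.sin(a),-np.cos(a),0],[0,0,-1]]))
    w=(R0.inv()*Rt).as_rotvec()/N
    M=sum((R0*R.from_rotvec(w*k)).as_matrix() for k in range(N))
    d=np.linalg.solve(M,np.array(pos)-p0)
    print(N,"x",np.r_[d/.04,np.degrees(w)/4].round(3))
E
python3 -c "
from h import *
plan([.427,-.340,.23],.441,36)"
```

```text
36 x [-0.797  0.102  0.001 -0.     0.     0.89 ]
```

{"name": "apply_moves", "arguments": {
  "series": [
    [[-0.797, 0.102, 0.001, 0, 0, 0.89], [-0.797, 0.102, 0.001, 0, 0, 0.89], [-0.797, 0.102, 0.001, 0, 0, 0.89], [-0.797, 0.102, 0.001, 0, 0, 0.89], [-0.797, 0.102, 0.001, 0, 0, 0.89], [-0.797, 0.102, 0.001, 0, 0, 0.89], [-0.797, 0.102, 0.001, 0, 0, 0.89], [-0.797, 0.102, 0.001, 0, 0, 0.89], [-0.797, 0.102, 0.001, 0, 0, 0.89], [-0.797, 0.102, 0.001, 0, 0, 0.89], [-0.797, 0.102, 0.001, 0, 0, 0.89], [-0.797, 0.102, 0.001, 0, 0, 0.89], [-0.797, 0.102, 0.001, 0, 0, 0.89], [-0.797, 0.102, 0.001, 0, 0, 0.89], [-0.797, 0.102, 0.001, 0, 0, 0.89], [-0.797, 0.102, 0.001, 0, 0, 0.89], [-0.797, 0.102, 0.001, 0, 0, 0.89], [-0.797, 0.102, 0.001, 0, 0, 0.89]]
  ],
  "hand": 1
}}

```text
t: 1.6
position: [0.6474, 0.1615, 0.2302]
orientation: [-2.238, -2.204, 0.001]
ft_force: [1.0, 0.4, -0.4]
width: 1.003
gripper_force: 0.0
```

{"name": "apply_moves", "arguments": {
  "series": [
    [[-0.797, 0.102, 0.001, 0, 0, 0.89], [-0.797, 0.102, 0.001, 0, 0, 0.89], [-0.797, 0.102, 0.001, 0, 0, 0.89], [-0.797, 0.102, 0.001, 0, 0, 0.89], [-0.797, 0.102, 0.001, 0, 0, 0.89], [-0.797, 0.102, 0.001, 0, 0, 0.89], [-0.797, 0.102, 0.001, 0, 0, 0.89], [-0.797, 0.102, 0.001, 0, 0, 0.89], [-0.797, 0.102, 0.001, 0, 0, 0.89], [-0.797, 0.102, 0.001, 0, 0, 0.89], [-0.797, 0.102, 0.001, 0, 0, 0.89], [-0.797, 0.102, 0.001, 0, 0, 0.89], [-0.797, 0.102, 0.001, 0, 0, 0.89], [-0.797, 0.102, 0.001, 0, 0, 0.89], [-0.797, 0.102, 0.001, 0, 0, 0.89], [-0.797, 0.102, 0.001, 0, 0, 0.89], [-0.797, 0.102, 0.001, 0, 0, 0.89], [-0.797, 0.102, 0.001, 0, 0, 0.89], [0, 0, 0, 0, 0, 0], [0, 0, 0, 0, 0, 0]]
  ]
}}

```text
t: 3.27
position: [0.4254, -0.3405, 0.2298]
orientation: [-3.066, -0.681, 0.0]
ft_force: [0.3, -0.2, 0.1]
width: 0.998
gripper_force: 0.0
```

Run:
```python
from h import *
s=sensors.get_state();im=camera("wrist");cv2.imwrite("pics/w1.png",im);np.save("w1.npy",np.r_[s["position"],s["orientation"]])
print(s["t"],s["position"],s["orientation"],s["ft_force"])
plan([.427,-.340,.23],.441,2)
```

```text
3.2667 [ 0.4254 -0.3405  0.2298] [-3.0664 -0.6815  0.0005] [ 0.3125 -0.1924  0.0526]
2 x [ 0.007  0.004 -0.003 -0.002 -0.001 -0.014]
```

View pics/w1.png

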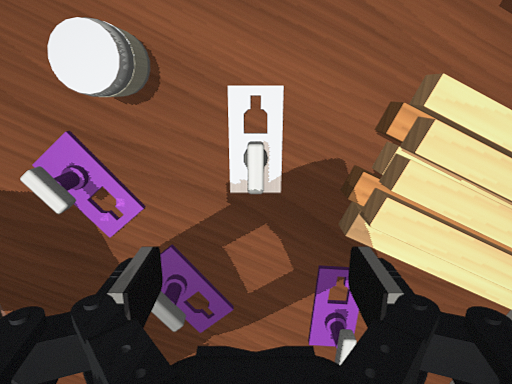

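The wrist view shows the real rest: plate corners (228,86), (284,86), (281,193) and (229,193), bar at (257,142–193), keyhole at (256,115). Next I refine its pose.

```bash
cat > m2.py <<'E'
from h import *
v=np.load("w1.npy");c=cam("wrist",dict(position=v[:3],orientation=v[3:]))
g=cv2.cvtColor(cv2.imread("pics/w1.png"),cv2.COLOR_BGR2GRAY)
U=np.array([(228,86),(284,86),(281,193),(229,193)],np.float32).reshape(-1,1,2)
U=cv2.cornerSubPix(g,U,(4,4),(-1,-1),(3,50,.01)).reshape(-1,2);print(U)
z=.008
L=[(-.03,.078,z),(.03,.078,z),(.03,-.043,z),(-.03,-.043,z)]
p,r=fit([(c,L,U)],[.43,-.34,-1.13]);print(p,r)
print(proj(c,body(p,[(-.008,.025,.072),(.008,.025,.072),(.008,-.025,.072),(-.008,-.025,.072)])))
a=p[2]+np.pi/2
plan([p[0],p[1],.18],a,4); plan([p[0],p[1],.043],a,8)
E
python3 m2.py
```

```text
[[227.1911  85.2026]
 [283.2156  85.2354]
 [280.2014 192.2377]
 [229.6608 192.1195]]
[ 0.4279 -0.3397 -1.1355] [[ 0.198  -0.017 ]
 [-0.2223  0.0779]
 [-0.0524 -0.0469]
 [ 0.0793 -0.0428]]
[[246.5324 143.6224]
 [263.6018 143.6613]
 [263.0853 194.3943]
 [246.8137 194.3575]]
4 x [ 0.01   0.003  0.311 -0.001 -0.     0.013]
8 x [ 0.005  0.001  0.584 -0.    -0.     0.007]
```

{"name": "apply_moves", "arguments": {
  "series": [
    [[0.005, 0.001, 0.584, 0, 0, 0.007], [0.005, 0.001, 0.584, 0, 0, 0.007], [0.005, 0.001, 0.584, 0, 0, 0.007], [0.005, 0.001, 0.584, 0, 0, 0.007], [0.005, 0.001, 0.584, 0, 0, 0.007], [0.005, 0.001, 0.584, 0, 0, 0.007], [0.005, 0.001, 0.584, 0, 0, 0.007], [0.005, 0.001, 0.584, 0, 0, 0.007], [0, 0, 0, 0, 0, 0], [0, 0, 0, 0, 0, 0]]
  ]
}}

```text
t: 4.15
position: [0.4284, -0.3381, 0.0422]
orientation: [-3.065, -0.682, 0.002]
ft_force: [-0.4, 0.0, -0.2]
width: 1.005
gripper_force: 0.0
```

{"name": "apply_moves", "arguments": {
  "series": [
    [[0, 0, 0, 0, 0, 0], [0, 0, 0, 0, 0, 0], [0, 0, 0, 0, 0, 0], [0, 0, 0, 0, 0, 0], [0, 0, 0, 0, 0, 0], [0, 0, 0, 0, 0, 0], [0, 0, 0, 0, 0, 0], [0, 0, 0, 0, 0, 0], [0, 0, 0, 0, 0, 0], [0, 0, 0, 0, 0, 0], [0, 0, 0, 0, 0, 0], [0, 0, 0, 0, 0, 0]]
  ],
  "hand": 0
}}

```text
t: 5.15
position: [0.4284, -0.3395, 0.0436]
orientation: [3.067, 0.679, 0.001]
ft_force: [-1.2, 1.1, 10.5]
width: 0.183
gripper_force: 58.4
```

```bash
python3 -c "
from h import *
s=sensors.get_state();print(s['position'],s['orientation'],s['width'],s['gripper_force'],s['ft_force'])
p=np.array(s['position'])+[0,0,.14]
plan(p,.4353,8)
"
```

```text
[ 0.4284 -0.3395  0.0436] [3.0667 0.6794 0.0007] 0.1831898077496018 58.42261254787445 [-1.2439  1.0522 10.504 ]
8 x [ 0.     0.    -0.437  0.001 -0.001  0.001]
```

{"name": "apply_moves", "arguments": {
  "series": [
    [[0, 0, -0.437, 0, 0, 0], [0, 0, -0.437, 0, 0, 0], [0, 0, -0.437, 0, 0, 0], [0, 0, -0.437, 0, 0, 0], [0, 0, -0.437, 0, 0, 0], [0, 0, -0.437, 0, 0, 0], [0, 0, -0.437, 0, 0, 0], [0, 0, -0.437, 0, 0, 0], [0, 0, 0, 0, 0, 0], [0, 0, 0, 0, 0, 0]]
  ]
}}

```text
t: 5.98
position: [0.4284, -0.3395, 0.1832]
orientation: [3.066, 0.679, 0.001]
ft_force: [0.1, 1.0, -4.0]
width: 0.176
gripper_force: 59.6
```

```bash
python3 -c "
from h import *
s=sensors.get_state();print(s['position'],s['orientation'],s['width'],s['gripper_force'],s['ft_force'])
a=np.pi/2-.045
plan([.428,-.339,.183],a,18)
R0=R.from_matrix(np.array([[np.cos(a),np.sin(a),0],[np.sin(a),-np.cos(a),0],[0,0,-1]]))
plan([.5365,.0107,.183],a,12,dict(position=[.428,-.339,.183],orientation=R0.as_rotvec()))
"
```

```text
[ 0.4284 -0.3395  0.1832] [3.066  0.6792 0.0014] 0.1757320032667743 59.56802397966385 [ 0.0689  1.0104 -3.9889]
18 x [ 0.    -0.001  0.     0.001  0.    -0.867]
12 x [ 0.738  0.193 -0.     0.     0.     0.   ]
```

{"name": "apply_moves", "arguments": {
  "series": [
    [[0, 0, 0, 0, 0, -0.867], [0, 0, 0, 0, 0, -0.867], [0, 0, 0, 0, 0, -0.867], [0, 0, 0, 0, 0, -0.867], [0, 0, 0, 0, 0, -0.867], [0, 0, 0, 0, 0, -0.867], [0, 0, 0, 0, 0, -0.867], [0, 0, 0, 0, 0, -0.867], [0, 0, 0, 0, 0, -0.867], [0, 0, 0, 0, 0, -0.867], [0, 0, 0, 0, 0, -0.867], [0, 0, 0, 0, 0, -0.867], [0, 0, 0, 0, 0, -0.867], [0, 0, 0, 0, 0, -0.867], [0, 0, 0, 0, 0, -0.867], [0, 0, 0, 0, 0, -0.867], [0, 0, 0, 0, 0, -0.867], [0, 0, 0, 0, 0, -0.867], [0, 0, 0, 0, 0, 0]]
  ]
}}

```text
t: 7.57
position: [0.4276, -0.3388, 0.1813]
orientation: [-2.266, -2.173, 0.0]
ft_force: [0.6, 0.3, -2.6]
width: 0.18
gripper_force: 59.5
```

{"name": "apply_moves", "arguments": {
  "series": [
    [[0.738, 0.193, 0, 0, 0, 0], [0.738, 0.193, 0, 0, 0, 0], [0.738, 0.193, 0, 0, 0, 0], [0.738, 0.193, 0, 0, 0, 0], [0.738, 0.193, 0, 0, 0, 0], [0.738, 0.193, 0, 0, 0, 0], [0.738, 0.193, 0, 0, 0, 0], [0.738, 0.193, 0, 0, 0, 0], [0.738, 0.193, 0, 0, 0, 0], [0.738, 0.193, 0, 0, 0, 0], [0.738, 0.193, 0, 0, 0, 0], [0.738, 0.193, 0, 0, 0, 0], [0, 0, 0, 0, 0, 0], [0, 0, 0, 0, 0, 0], [0, 0, 0, 0, 0, 0]]
  ]
}}

```text
t: 8.82
position: [0.5362, 0.0104, 0.182]
orientation: [-2.271, -2.169, 0.002]
ft_force: [0.1, 0.2, -2.6]
width: 0.177
gripper_force: 59.2
```

Run:
```python
from h import *
s=sensors.get_state();im=camera("wrist");cv2.imwrite("pics/w2.png",im);np.save("w2.npy",np.r_[s["position"],s["orientation"]])
print(s["t"],s["position"],s["orientation"],s["ft_force"],s["gripper_force"])
```

```text
8.8167 [0.5362 0.0104 0.182 ] [-2.271  -2.1694  0.0019] [ 0.1335  0.209  -2.556 ] 59.24870476126671
```

View pics/w2.png

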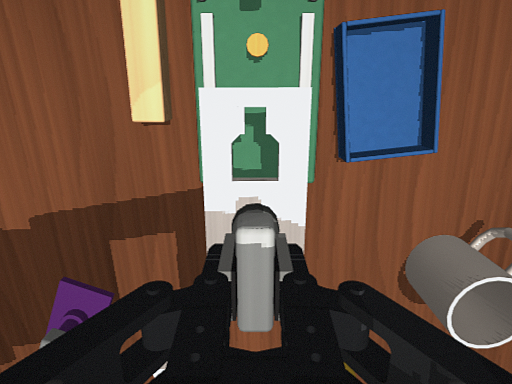

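The wrist view over the bed shows the stud head at (257,44), the strips at x≈202–214 and 301–312 with ends at row 13, and the held plate's front edge from (199,87) to (310,87). Its keyhole is at (232–278, 107–180).

```bash
cat > m3.py <<'E'
from h import *
v=np.load("w2.npy");c=cam("wrist",dict(position=v[:3],orientation=v[3:]))
im=cv2.imread("pics/w2.png");hsv=cv2.cvtColor(im,cv2.COLOR_BGR2HSV);g=cv2.cvtColor(im,cv2.COLOR_BGR2GRAY)
m=cv2.inRange(hsv,(12,120,120),(35,255,255));m[:,:230]=0;m[:,290:]=0;m[80:]=0
ys,xs=np.nonzero(m);su=(xs.mean(),ys.mean());print("stud px",su,len(xs),(xs.min(),xs.max(),ys.min(),ys.max()))
def sat(y):return hsv[y,:,1].astype(float)
E={}
for nm,lo,hi in(("L",205,225),("R",292,308)):
    pts=[]
    for y in range(20,82):
        d=np.abs(np.diff(cv2.GaussianBlur(hsv[y:y+1,lo:hi,1],(3,1),0)[0].astype(float)));d[d<d.max()*.3]=0
        pts.append((lo+.5+(d*np.arange(len(d))).sum()/d.sum(),y))
    E[nm]=np.polyfit([p[1] for p in pts],[p[0] for p in pts],1);print(nm,E[nm],np.std([p[0]-np.polyval(E[nm],p[1]) for p in pts]))
def strip(z):
    P={k:[ray(c,(np.polyval(e,y),y),z) for y in(20,82)] for k,e in E.items()}
    return P
P=strip(.036)
for k,(a,b) in P.items():
    d=a-b;print(k,a,b,"yaw",np.arctan2(-d[0],d[1]))
mid=[(P["L"][i]+P["R"][i])/2 for i in(0,1)];print("gap",np.linalg.norm(P["L"][0]-P["R"][0]))
d=mid[0]-mid[1];yaw=np.arctan2(-d[0],d[1])
st=ray(c,su,.0455);print("stud",st,"yaw",yaw)
dd=np.array([-np.sin(yaw),np.cos(yaw),0]);t=(st-mid[0])@dd;cl=mid[0]+t*dd
print("centre line at stud",cl)
# held plate: corners of plate top; in-hand fit with height free
U=cv2.cornerSubPix(g,np.array([(199,87),(310,87)],np.float32).reshape(-1,1,2),(3,3),(-1,-1),(3,50,.01)).reshape(-1,2);print(U)
h=v[2]-.0436+.008
for u in U: print(ray(c,u,h))
a,b=ray(c,U[0],h),ray(c,U[1],h);e=b-a;y=np.arctan2(e[1],e[0]);print("plate w",np.linalg.norm(e),"yaw",y)
n=np.array([-np.sin(y),np.cos(y),0]);G=(a+b)/2-.078*n;print("grip from plate",G,"TCP",v[:3])
E
python3 m3.py
```

```text
stud px (np.float64(256.9756690997567), np.float64(44.45742092457421)) 411 (np.int64(246), np.int64(268), np.int64(33), np.int64(56))
L [  0.0329 212.3921] 0.18950352216060826
R [ -0.0341 301.4896] 0.1936684784362133
L [0.5081 0.1413 0.036 ] [0.5059 0.0938 0.036 ] yaw -0.04761494510633513
R [0.579 0.138 0.036] [0.577  0.0905 0.036 ] yaw -0.04144869200073304
gap 0.07094174408244447
stud [0.5427 0.1203 0.0455] yaw -0.04453231435337435
centre line at stud [0.5427 0.1203 0.036 ]
[[197.5808  87.2748]
 [310.6198  86.4805]]
[0.5094 0.0884 0.1464]
[0.5691 0.086  0.1464]
plate w 0.05973460055477662 yaw -0.039008842350843544
grip from plate [0.5362 0.0092 0.1464] TCP [0.5362 0.0104 0.182 ]
```

```bash
python3 -c "
from h import *
plan([.5409,.0803,.182],np.pi/2-.0445,4)
R0=R.from_matrix(np.array([[np.cos(a),np.sin(a),0],[np.sin(a),-np.cos(a),0],[0,0,-1]])) if 0 else None
"
```

```text
4 x [ 0.441  0.009  0.001 -0.004  0.001 -0.007]
```

{"name": "apply_moves", "arguments": {
  "series": [
    [[0.441, 0.009, 0, 0, 0, -0.007], [0.441, 0.009, 0, 0, 0, -0.007], [0.441, 0.009, 0, 0, 0, -0.007], [0.441, 0.009, 0, 0, 0, -0.007], [0, 0, 0.32, 0, 0, 0], [0, 0, 0.32, 0, 0, 0], [0, 0, 0.32, 0, 0, 0], [0, 0, 0.32, 0, 0, 0], [0, 0, 0.32, 0, 0, 0], [0, 0, 0.32, 0, 0, 0], [0, 0, 0, 0, 0, 0], [0, 0, 0, 0, 0, 0], [0, 0, 0, 0, 0, 0]]
  ]
}}

```text
t: 9.95
position: [0.5416, 0.0802, 0.1065]
orientation: [2.27, 2.171, 0.0]
ft_force: [-0.6, -0.6, -2.8]
width: 0.177
gripper_force: 59.2
```

Run:
```python
from h import *
s=sensors.get_state();im=camera("wrist");np.save("w3.npy",np.r_[s["position"],s["orientation"]]);cv2.imwrite("pics/w3.png",im)
print(s["t"],s["position"],s["orientation"],s["ft_force"],s["gripper_force"])
c=cam("wrist",s);print("stud expected px",proj(c,[[.5427,.1203,.0455]]))
```

```text
9.95 [0.5416 0.0802 0.1065] [2.2701 2.1714 0.0003] [-0.6444 -0.5758 -2.8433] 59.18330803513527
stud expected px [[253.6785 147.8442]]
```

View pics/w3.png

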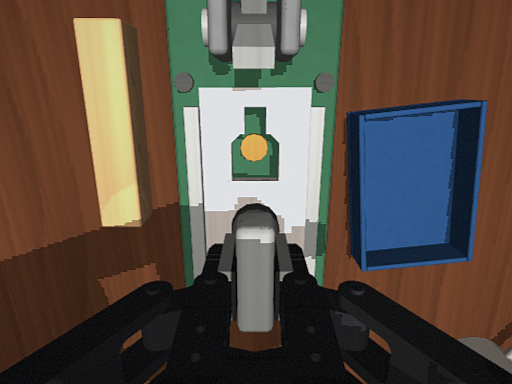

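The stud head at (254,148) is centred under the keyhole (232–278), so I'll lower it now.

{"name": "apply_moves", "arguments": {
  "series": [
    [[0, -0.015, 0.12, 0, 0, 0], [0, 0, 0.12, 0, 0, 0], [0, 0, 0.12, 0, 0, 0], [0, 0, 0.12, 0, 0, 0], [0, 0, 0.12, 0, 0, 0], [0, 0, 0.12, 0, 0, 0], [0, 0, 0.05, 0, 0, 0], [0, 0, 0.05, 0, 0, 0], [0, 0, 0, 0, 0, 0], [0, 0, 0, 0, 0, 0], [0, 0, 0, 0, 0, 0]]
  ]
}}

```text
t: 10.92
position: [0.5405, 0.0808, 0.0736]
orientation: [-2.269, -2.173, 0.001]
ft_force: [-6.3, -0.2, 10.9]
width: 0.173
gripper_force: 61.2
```

{"name": "apply_moves", "arguments": {
  "series": [
    [[0, 0, -0.01, 0, 0, 0], [-0.05, 0, 0, 0, 0, 0], [-0.05, 0, 0, 0, 0, 0], [-0.05, 0, 0, 0, 0, 0], [-0.05, 0, 0, 0, 0, 0], [-0.05, 0, 0, 0, 0, 0], [-0.05, 0, 0, 0, 0, 0], [-0.05, 0, 0, 0, 0, 0], [-0.05, 0, 0, 0, 0, 0], [-0.05, 0, 0, 0, 0, 0], [-0.05, 0, 0, 0, 0, 0], [0, 0, 0, 0, 0, 0], [0, 0, 0, 0, 0, 0]]
  ]
}}

```text
t: 12.0
position: [0.54, 0.0605, 0.0737]
orientation: [2.269, 2.173, -0.0]
ft_force: [0.2, -0.7, 4.5]
width: 0.18
gripper_force: 60.5
```

{"name": "apply_moves", "arguments": {
  "series": [
    [[-0.025, 0, 0, 0, 0, 0], [-0.025, 0, 0, 0, 0, 0], [-0.025, 0, 0, 0, 0, 0], [-0.025, 0, 0, 0, 0, 0], [0, 0, 0, 0, 0, 0], [0, 0, 0, 0, 0, 0]]
  ]
}}

```text
t: 12.5
position: [0.5399, 0.0572, 0.0738]
orientation: [-2.269, -2.173, -0.001]
ft_force: [-0.7, 8.5, 5.3]
width: 0.177
gripper_force: 60.6
```

{"name": "apply_moves", "arguments": {
  "series": [
    [[-0.025, 0, 0, 0, 0, 0], [0, 0, 0, 0, 0, 0], [0, 0, 0, 0, 0, 0], [0, 0, 0, 0, 0, 0]]
  ]
}}

```text
t: 12.83
position: [0.5399, 0.0568, 0.0739]
orientation: [-2.269, -2.172, -0.002]
ft_force: [-0.2, 16.3, 6.5]
width: 0.178
gripper_force: 60.7
```

{"name": "apply_moves", "arguments": {
  "series": [
    [[0, 0, 0, 0, 0, 0], [0, 0, 0, 0, 0, 0], [0, 0, 0, 0, 0, 0], [0, 0, 0, 0, 0, 0], [0, 0, 0, 0, 0, 0], [0, 0, 0, 0, 0, 0], [0, 0, 0, 0, 0, 0], [0, 0, 0, 0, 0, 0], [0, 0, -0.2, 0, 0, 0], [0, 0, -0.5, 0, 0, 0], [0, 0, -0.6, 0, 0, 0], [0, 0, -0.6, 0, 0, 0], [0, 0, -0.6, 0, 0, 0], [0, 0, -0.6, 0, 0, 0], [0, 0, -0.2, 0, 0, 0], [0, 0, 0, 0, 0, 0]]
  ],
  "hand": 1
}}

```text
t: 14.17
position: [0.5409, 0.0559, 0.2081]
orientation: [2.267, 2.171, 0.005]
ft_force: [1.1, -0.4, 0.2]
width: 1.005
gripper_force: 0.0
```

Run:
```python
from h import *
s=sensors.get_state();im=camera("wrist");cv2.imwrite("pics/w4.png",im)
print(s["t"],s["position"],s["orientation"],s["ft_force"],s["width"])
c=cam("wrist",s);b=[.5427,.1203,-.0445]
# predicted home plate +y corners (top z .038) and actual
print("pred corners",proj(c,body(b,[(-.03,.014,.038),(.03,.014,.038)])).ravel(),"stud",proj(c,[[.5427,.1203,.0455]]),"bar top",proj(c,body(b,[(0,-.039,.102),(0,-.089,.102)])).ravel())
k=body(b,[(0,.157,.2)])[0];plan(k,np.pi/2-.0445,8)
```

```text
14.1667 [0.5409 0.0559 0.2081] [2.267  2.171  0.0048] [ 1.1085 -0.3997  0.175 ] 1.0048802538436372
pred corners [220.615   86.7391 285.3177  86.834 ] stud [[252.9753 102.7082]] bar top [252.8865 156.6968 252.9184 215.9857]
8 x [ 0.692 -0.     0.02   0.003 -0.     0.002]
```

View pics/w4.png

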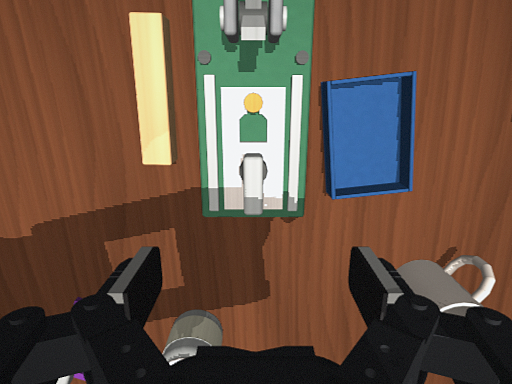

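The rest is home: the plate edge at row 87, columns 221–286, matches the prediction, and the stud head is over the slot. Next is the lever, with closed fingers.

{"name": "apply_moves", "arguments": {
  "series": [
    [[0.692, 0, 0.02, 0, 0, 0], [0.692, 0, 0.02, 0, 0, 0], [0.692, 0, 0.02, 0, 0, 0], [0.692, 0, 0.02, 0, 0, 0], [0.692, 0, 0.02, 0, 0, 0], [0.692, 0, 0.02, 0, 0, 0], [0.692, 0, 0.02, 0, 0, 0], [0.692, 0, 0.02, 0, 0, 0], [0, 0, 0, 0, 0, 0], [0, 0, 0, 0, 0, 0], [0, 0, 0, 0, 0, 0], [0, 0, 0, 0, 0, 0]]
  ],
  "hand": 0
}}

```text
t: 15.22
position: [0.5489, 0.2761, 0.1984]
orientation: [-2.269, -2.172, 0.002]
ft_force: [0.5, -0.7, 0.1]
width: 0.003
gripper_force: 0.0
```

Run:
```python
from h import *
s=sensors.get_state();im=camera("wrist");sc=camera("scene")
cv2.imwrite("pics/w5.png",np.hstack([cv2.resize(im,(400,300)),cv2.resize(sc[110:230,250:410],(400,300),interpolation=cv2.INTER_CUBIC)]))
print(s["t"],s["position"],s["orientation"],s["ft_force"],s["width"])
c=cam("wrist",s);b=[.5427,.1203,-.0445]
print("knob pred (w5 px)",proj(c,body(b,[(0,.126,.131)]))*.78125)
k=body(b,[(0,.157,.118)])[0];plan(k,np.pi/2-.0445,6)
```

```text
15.2167 [0.5489 0.2761 0.1984] [-2.2693 -2.172   0.0024] [ 0.5375 -0.7042  0.0765] 0.0025321569239709052
knob pred (w5 px) [[199.9821 189.6457]]
6 x [ 0.004  0.002  0.337 -0.001  0.001  0.001]
```

View pics/w5.png

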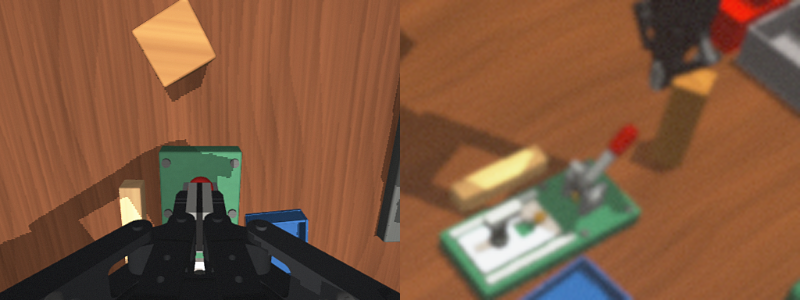

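{"name": "apply_moves", "arguments": {
  "series": [
    [[0.004, 0.002, 0.337, 0, 0, 0], [0.004, 0.002, 0.337, 0, 0, 0], [0.004, 0.002, 0.337, 0, 0, 0], [0.004, 0.002, 0.337, 0, 0, 0], [0.004, 0.002, 0.337, 0, 0, 0], [0.004, 0.002, 0.337, 0, 0, 0], [0, 0, 0, 0, 0, 0], [0, 0, 0, 0, 0, 0], [-0.1, 0, 0, 0, 0, 0], [-0.1, 0, 0, 0, 0, 0], [0, 0, 0, 0, 0, 0]]
  ]
}}

```text
t: 16.23
position: [0.55, 0.2697, 0.1193]
orientation: [2.269, 2.172, 0.003]
ft_force: [0.1, 1.8, -0.1]
width: -0.001
gripper_force: 0.5
```

{"name": "apply_moves", "arguments": {
  "series": [
    [[-0.124, 0, -0.096, 0, 0, 0], [-0.124, 0, -0.096, 0, 0, 0], [-0.135, 0, -0.079, 0, 0, 0], [-0.135, 0, -0.079, 0, 0, 0], [-0.146, 0, -0.059, 0, 0, 0], [-0.146, 0, -0.059, 0, 0, 0], [-0.153, 0, -0.038, 0, 0, 0], [-0.153, 0, -0.038, 0, 0, 0]]
  ]
}}

```text
t: 16.9
position: [0.5483, 0.226, 0.1414]
orientation: [2.269, 2.172, 0.004]
ft_force: [0.1, 5.4, 3.4]
width: 0.001
gripper_force: 2.9
```

Going smoothly, so I continue past the high point.

{"name": "apply_moves", "arguments": {
  "series": [
    [[-0.156, 0, -0.016, 0, 0, 0], [-0.156, 0, -0.016, 0, 0, 0], [-0.156, 0, 0.005, 0, 0, 0], [-0.156, 0, 0.005, 0, 0, 0], [-0.155, 0, 0.028, 0, 0, 0], [-0.155, 0, 0.028, 0, 0, 0], [-0.149, 0, 0.049, 0, 0, 0], [-0.149, 0, 0.049, 0, 0, 0], [0, 0, 0, 0, 0, 0], [0, 0, 0, 0, 0, 0]]
  ]
}}

```text
t: 17.73
position: [0.5453, 0.1758, 0.1346]
orientation: [-2.269, -2.172, 0.001]
ft_force: [0.4, 0.7, 0.3]
width: -0.002
gripper_force: 0.0
```

{"name": "apply_moves", "arguments": {
  "series": [
    [[0, 0, -0.5, 0, 0, 0], [0, 0, -0.7, 0, 0, 0], [0, 0, -0.7, 0, 0, 0], [0, 0, -0.7, 0, 0, 0], [-0.7, 0, 0, 0, 0, 0], [-0.7, 0, 0, 0, 0, 0], [-0.7, 0, 0, 0, 0, 0], [-0.7, 0, 0, 0, 0, 0], [-0.7, 0, 0, 0, 0, 0], [0, 0, 0, 0, 0, 0], [0, 0, 0, 0, 0, 0]]
  ]
}}

```text
t: 18.65
position: [0.5394, 0.0354, 0.239]
orientation: [2.271, 2.17, 0.0]
ft_force: [0.0, -0.0, -0.5]
width: 0.003
gripper_force: 0.0
```

Run:
```python
from h import *
s=sensors.get_state();im=camera("wrist");sc=camera("scene")
cv2.imwrite("pics/w6.png",np.hstack([cv2.resize(im,(400,300)),cv2.resize(sc[110:230,250:410],(400,300),interpolation=cv2.INTER_CUBIC)]))
print(s["t"],s["position"],s["ft_force"],s["width"])
c=cam("wrist",s);b=[.5427,.1203,-.0445]
print("pred closed knob, corners",proj(c,body(b,[(0,-.012,.109),(-.03,.014,.038),(.03,.014,.038)]))*.78125)
```

```text
18.65 [0.5394 0.0354 0.239 ] [ 0.0033 -0.0148 -0.4704] 0.0029036502125540666
pred closed knob, corners [[198.505   72.8175]
 [175.157   51.1935]
 [222.0217  51.1542]]
```

View pics/w6.png

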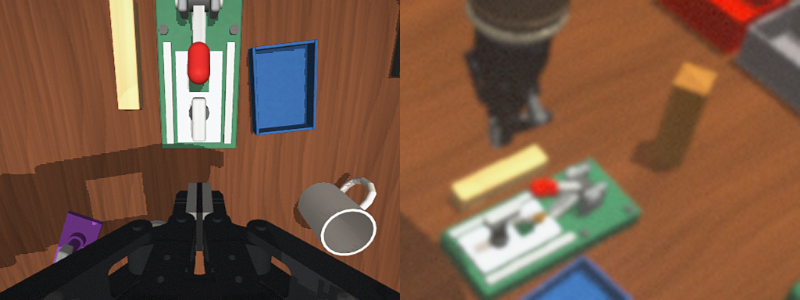

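The lever is closed, with the knob at (199,72) against a prediction of (198.5,73). The plate edge is at row 51 as predicted, the bystanders haven't moved, and the robot is clear of everything.

```bash
python3 -c "
from plant import job
print(job.job_done())"
```

```text
the job is handed in; nothing more can be done
None
```

The tool rest is fitted and locked home on the stud, the cam lever is snapped closed, the robot is clear of everything, and the job is handed in; no verdict came back, but the last images showed the rest and lever where they should be and the other things in place.

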